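# Zero the measuring bed on its setting master

## Task

Without picking it up, push the flanged steel master along the channel of the measuring bed until it rests fully against the stop at the far end. Then reach a fingertip into the square well of the readout console, press the sunken zero key all the way down for about half a second, and let it come up again. The master stays against the stop; do not press the key in the round well, and leave everything else where it is.

Things in the scene. Friction and masses are not known exactly. Their poses are not given: they have to be found in the camera images.
- bed: fixed dark steel measuring bed, 260 (x) x 100 x 20 mm, left or right of the console, with a channel along x, open towards the robot. Origin at the centre of its underside, on the table; x along the channel to the stop, z up. Channel floor 20 mm above the origin, 64 mm wide between side rails 8 mm high (from x = -115 mm on)
- stop_face (a point): middle of the stop's flat face where it meets the channel floor: on the bed at x = +85 mm, 20 mm above the table; axes as the bed. The stop is an aluminium block across the far end of the channel, top 50 mm (with a thin probe lying on it, 68 mm) above the table
- master: the setting master: loose turned steel flange standing in the channel, about 0.3 to 0.55 kg; disc 60 mm diameter, 12 mm thick, with a hub 30 mm diameter up to 40 mm height. Origin at the centre of its underside, z up. Slides along the channel with a few newtons; it touches the stop when its centre is at x = +55 mm of the bed. Starts 65 to 120 mm short of that
- console: fixed grey readout console, base plate 170 (x) x 220 x 12 mm, with a display ridge along its far side (x = +40 to +85 mm, 66 mm high). Origin at the centre of its underside, x towards the ridge. It carries two grey well blocks side by side along y on its near part, squared to it
- square_well: grey block 92 x 92 x 45 mm fixed on the console, with a square well (46 x 46 mm, sides along the block's x and y) open at the top, in which the square zero key sits. Origin at the centre of its underside, 12 mm above the table; rim 57 mm above the table. May be the left or the right one of the two blocks
- zero_top (a point): centre of the top face of the unpressed zero key (white, square, 30 x 30 mm) in the square well, 20 mm below the rim, 37 mm above the table; axes as the block. This point stays put when the key goes down
- zero_key (a joint): travel of the zero key, m: 0 up, 0.006 fully down; spring, 2 N at the top to 5 N fully down, comes up when let go
- round_well: block of the same size as the square one, with a round well of 48 mm diameter. Origin at the centre of its underside, 12 mm above the table. Its key is not to be pressed
- round_key (a joint): travel of the round key (white, 30 mm diameter, same depth and spring) in the round well, m: 0 up, 0.006 down. Not to be pressed
- spare_a: loose spare steel flange, same shape as the master, standing on the table between bed and console; origin at the centre of its underside. Leave alone
- spare_b: loose spare steel flange, same shape, on the table at the near right; origin under its centre. Leave alone
- marker_a: marker pen lying on the table at the robot's left, 130 x 13 mm; origin under its middle, x along it. Leave alone
- marker_b: marker pen lying across in front of the robot base, 130 x 13 mm; origin under its middle, x along it. Leave alone
- mouse: black computer mouse, 105 x 62 x 32 mm, at the robot's right; origin under its centre. Leave alone
- gauge_box: closed wooden gauge case, 102 x 142 x 50 mm, on the table at the near left; origin under its centre. Leave alone
There are look-alikes about, which are no part of the job. What is shaped like the master but blue, pink or purple is not meant.

How it is judged (in metres and radians):
On the way, in this order (a step that is already met when the one before it is completed fails the run):
1. the master rests against the stop (x of master in the frame of bed above 0.0515 m and angle between master's own z axis and vertical below 0.1 rad), for 0.1 s.
2. the zero key is pressed down by the fingers (value of joint zero_key above 0.0045 m and contact force between the fingers and zero_key above 1 N and x of master in the frame of bed above 0.0515 m), for 0.2 s.
3. the zero key is let up (value of joint zero_key below 0.001 m), for 0.1 s.
At the end, for the whole second after the job is handed in: the master stands upright and at rest on the channel floor within 3.5 mm of the stop, and both keys are up, the zero key having been pressed at least 4.5 mm down for 0.2 s after the master was home (all of step 1 and z of master in the frame of bed below 0.023 m and linear speed of master below 0.01 m/s and value of joint each of zero_key, round_key below 0.001 m); the robot touches nothing.
It fails at once if the master is lifted (more than 8 mm) or tipped (z of master in the frame of bed above 0.028 m or angle between master's own z axis and vertical above 0.3 rad).
It fails at once if the zero key is pressed while the master is not against the stop (value of joint zero_key above 0.003 m and not (x of master in the frame of bed above 0.0515 m)).
It fails at once if the round key is pressed (value of joint round_key above 0.003 m).
It fails at once if a bystander is moved by more than 20 mm (distance of any of spare_a, spare_b, marker_a, marker_b, mouse, gauge_box from where it was at the start of the episode above 0.02 m).
It also fails if it takes over 43 s, if anything falls off the work surface, if the arm or the gripper's body presses on something with over 40 N, if the wrist force passes 120 N, or if a joint passes its speed limit or range.

## Robot

A 6-joint arm with a two-finger parallel gripper is mounted at the origin on the work surface. World frame = base frame: x ahead of the robot, y to its left, z up, the work surface at z = 0. Lengths are in mm, angles in rad, forces in N, time in s.
With the tool pointing down it reaches from about 300 to 775 mm from the base axis. Payload 14.6 kg.
Tool frame: the origin (TCP) lies on the centre line of the jaws, within the pads' length; the fingertips stand 19 mm ahead of it and the grasp point (between the pads) is the TCP (bot.tip_reach is the distance from the TCP to the fingertips, in mm); z points along the fingers, y is the line along which they close (so a half turn about z gives the same grasp; the last joint's range is limited). The gripper opens to 85 mm and grips with 20 to 120 N. Pads are 22 mm wide; open, the fingers measure 114 mm over their backs; the gripper's body (76 mm by 85 mm) begins 54 mm behind the grasp point. The pads swing forward as they close: fully open they stand 13 mm farther back than shut.
Start: joints at [-1.222, 0.3, 1.521, -0, 1.321, -0.067], TCP at [222.149, -503.13, 250.281] pointing down, gripper open.
Joint ranges: [-3.03, 3.03], [-0.79, 2.21], [0.23, 2.52], [-1.04, 4.18], [0, 3.07], [-2.55, 2.55]. Speed limits (rad/s): [2.22, 2.22, 2.57, 3.14, 3.14, 3.14].

## Interface

Orientations are given as a unit quaternion [w, x, y, z].
In Python, from rig import bot gives the robot as it stands. Calls block until the motion is done:
- bot.move_to(position, orientation): joint-space move of the TCP to a pose.
- bot.servo_line(position, attitude=None, speed=150, until_force=None): straight line of the TCP; attitude=None keeps the orientation; speed is the mean speed in mm/s. With until_force (N) it stops when the force on the tool has changed by that much, and returns True; else False.
- bot.move_joints(angles): joint-space move.
- bot.move_gripper(opening, grip_force=None): finger opening in mm; grip_force is the grip in N (None keeps the last); returns when the fingers have stopped.
- bot.dwell(seconds).
- bot.ik(position, orientation): joint angles nearest the present ones, or None.
- bot.read_state(): the state.
- bot.read_camera(name): name is "scene" or "side" or "wrist"; returns a dict with "image" (480x640x3 uint8, blue, green, red), "depth" (480x640 float32, mm along the optical axis (not along the pixel's ray), 0 where there is no reading), "fovy" (degrees; the focal length in pixels is half the picture's height over the tangent of half this angle, whatever the lens; pixels are square), "cx", "cy" (the principal point, pixels), "k1" (the pictures are not rectified: a ray, as slopes to the right and down, at radius r is drawn at 1 + k1 r^2 times it, then the intrinsics apply), "eye" and "attitude" of the camera in the world; the wrist camera has in their place "mount" (4x4, takes a point from camera to tool coordinates, whose origin is the TCP and whose axes are the flange's). Camera axes: x right, y down, z forward; pixel columns grow to the right and rows downward; lengths in mm; the calibration is good to about 2 mm. A picture is of the moment at which its call begins: read the wrist's pose just before it.
A pose or a line that the arm cannot do raises bot.MotionError and nothing moves.
- bot.finish_job(): hands the job in; it is judged then, once.
The state is a dict: "clock": time; "joint_positions": joint angles; "qvel": joint speeds; "effort": joint torques, N m; "ee_pos": TCP position; "tool_rot": TCP orientation; "ft_force": force on the tool from outside, world axes, zero at the start; "moment": the same for the moment, N m; "grip_width": finger opening in mm; "grip_force": force on a finger pad.
Only numpy, scipy, OpenCV 4.12 (cv2) and the standard library are available. Lean on these libraries where they do the work, as an engineer would, in place of code of your own. Each camera call takes 0.05 s, during which the arm holds its last target. There are 200 camera calls.

## Working session

There is one attempt and no reset: what is moved stays moved. The work goes in short steps, each a Python script; the robot and the scene stay as the last script left them, time stands still between calls to the robot, and variables do not carry over. Pictures are saved under pics/ and viewed, at most 10 in all, crops included, and the job is handed in when it is done.

```bash
mkdir -p pics; cat > h.py <<'E'
import numpy as np, cv2
from rig import bot
from scipy.spatial.transform import Rotation as R
def rot(q): return R.from_quat(np.r_[q[1:],q[0]])
def cam(n):
    s=bot.read_state(); c=bot.read_camera(n); c['s']=s
    np.save(f'pics/{n}.npy',c,allow_pickle=True); return c
def pts(c):
    "world points for all pixels, HxWx3"
    h,w=c['depth'].shape; f=h/2/np.tan(np.radians(c['fovy'])/2)
    v,u=np.mgrid[:h,:w]; K=np.array([[f,0,c['cx']],[0,f,c['cy']],[0,0,1.]])
    xd=np.stack([(u-c['cx'])/f,(v-c['cy'])/f],-1)
    x=xd.copy()
    for _ in range(15): x=xd/(1+c['k1']*(x**2).sum(-1,keepdims=True))
    P=np.dstack([x,np.ones((h,w))])*c['depth'][...,None]
    if 'mount' in c:
        M=np.array(c['mount']); P=P@M[:3,:3].T+M[:3,3]
        return P@rot(c['s']['tool_rot']).as_matrix().T+np.array(c['s']['ee_pos'])
    A=np.array(c['attitude']); A=rot(A).as_matrix() if A.size==4 else A
    return P@A.T+np.array(c['eye'])
E
python3 - <<'E'
from h import *
for n in('scene','side'):
    c=cam(n); cv2.imwrite(f'pics/{n}1.png',c['image']); print(n,c['fovy'],c['eye'],c['attitude'],c['k1'])
print(bot.read_state())
E
```

```text
scene 43.090880161095384 [ 950.96765244 -612.25384511 1177.84708822] [-0.27073436  0.91822744  0.27544212 -0.0877093 ] -0.20940350206565791
side 42.6390432217368 [-33.30638557 683.12015813 989.87390925] [ 0.12778611 -0.30738022  0.87536343 -0.35060942] -0.023438437958755696
{'clock': 0.1, 'joint_positions': array([-1.22163866e+00,  3.00429645e-01,  1.52153056e+00,  2.10713212e-06,
        1.32073643e+00, -6.66259981e-02]), 'qvel': array([ 0.00014764, -0.00048429, -0.0011158 , -0.00174586, -0.0013494 ,
       -0.00239956]), 'effort': array([ 1.99229282e-03, -5.44380069e+01, -3.62368476e+01, -5.74200340e-05,
        3.02004315e-03, -7.20718094e-05]), 'ee_pos': array([ 222.06433704, -502.95688872,  249.76542268]), 'tool_rot': array([-5.46635612e-04,  9.78468114e-01,  2.06397300e-01, -7.67078223e-05]), 'ft_force': array([ 0.44871104, -0.03776018,  0.56656035]), 'moment': array([ 0.03560459,  0.04437907, -0.02416468]), 'grip_force': 0.0, 'grip_width': 85.52050639100175}
```

View pics/scene1.png

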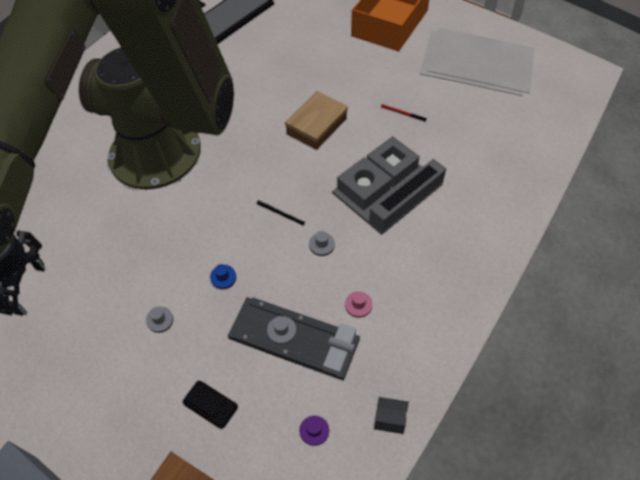

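View pics/side1.png

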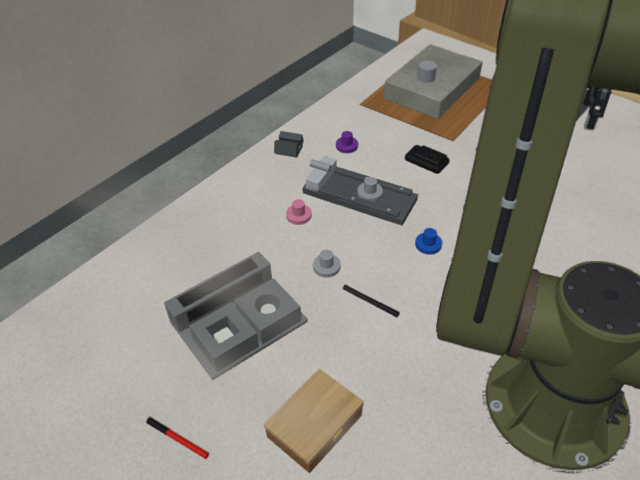

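The scene view shows the silver master in the bed at (282,328). The look-alikes are a blue one (223,276), a pink one (358,304), a purple one (314,430) and steel spares at (321,243) and (159,319). Only the one at (282,328) stands in the channel. The square well is the left block (scene (393,158), side (222,332)), and the round well is at (365,180). Next I measure.

```bash
cat > m.py <<'E'
from h import *
def blob(P,px,lo,hi,k=5):
    m=((P[...,2]>lo)&(P[...,2]<hi)).astype(np.uint8)
    n,l=cv2.connectedComponents(m); r=l[px[1]-k:px[1]+k+1,px[0]-k:px[0]+k+1]; r=r[r>0]
    return P[l==np.bincount(r).argmax()] if len(r) else None
def rect(Q): 
    r=cv2.minAreaRect(Q[:,:2].astype(np.float32)); return np.round(r[0],1),np.round(r[1],1),round(r[2],1)
pix={'scene':dict(master=(282,322),bed=(255,330),sq=(378,155),con=(378,155),ridge=(410,195),spare_a=(321,238)),
 'side':dict(master=(370,183),bed=(335,195),sq=(200,335),con=(200,335),ridge=(220,290),spare_a=(326,257))}
for n in pix:
    P=pts(np.load(f'pics/{n}.npy',allow_pickle=True).item())
    print(n)
    for k,(u,v) in pix[n].items():
        print(k,'px',P[v,u].round(1))
        lo,hi={'master':(52,66),'bed':(12,75),'con':(8,90),'sq':(52,61),'ridge':(62,72),'spare_a':(35,45)}[k]
        Q=blob(P,(u,v),lo,hi)
        if Q is not None: print('  ',len(Q),rect(Q),'med',np.median(Q,0).round(1))
E
python3 m.py
```

```text
scene
master px [ 583.5 -228.9   64.1]
   178 (array([ 581.1, -232.9]), array([28.4, 30.2]), 35.0) med [ 582.5 -233.5   60.4]
bed px [ 533.5 -260.7   22.5]
   5898 (array([ 605.7, -226.7]), array([260.8, 104.2]), 12.3) med [ 612.5 -230.5   26.7]
sq px [517.9 260.7  58. ]
   1717 (array([537.3, 231.7]), array([198.2,  97.2]), 75.8) med [537.9 227.4  57.7]
con px [517.9 260.7  58. ]
   6123 (array([571.2, 234.1]), array([247. , 179.3]), 76.0) med [575.8 202.7  56.4]
ridge px [644.5 189.3  68.3]
   1429 (array([631.8, 207.8]), array([225.3,  48.1]), 75.7) med [631.5 199.2  67.4]
spare_a px [527.3  -3.3  37. ]
   132 (array([528.3,  -0.6]), array([27. , 33.3]), 33.8) med [ 5.275e+02 -3.000e-01  4.030e+01]
side
master px [ 576.8 -225.9   61.5]
   124 (array([ 580.7, -231.3]), array([29.3, 30. ]), 61.0) med [ 578.4 -228.6   60.6]
bed px [ 638.5 -173.3   27.1]
   3751 (array([ 607.3, -227.3]), array([263.1, 112.6]), 12.8) med [ 598.7 -218.5   27. ]
sq px [571.5 314.6  58.1]
   1603 (array([549.5, 279.1]), array([93.2, 97.4]), 76.6) med [545.5 282.4  57.2]
con px [571.5 314.6  58.1]
   9829 (array([571.3, 222.9]), array([221.2, 175. ]), 76.5) med [564.1 237.7  55.6]
ridge px [615.4 218.9  64.9]
   2024 (array([631.2, 208.4]), array([220.9,  51.2]), 76.2) med [630.5 215.3  66.8]
spare_a px [521.9   5.   41.6]
   133 (array([527.1,  -1.3]), array([29.5, 31.5]), 74.7) med [5.249e+02 5.000e-01 4.070e+01]
```

```bash
cat >> h.py <<'E'
def down(deg): 
    q=(R.from_euler('z',deg,degrees=True)*R.from_euler('x',180,degrees=True)).as_quat(); return np.r_[q[3],q[:3]]
BED=np.array([606.3,-227.]); BA=12.5
def bedp(x,y,z): return np.r_[BED+R.from_euler('z',BA,degrees=True).as_matrix()[:2,:2]@[x,y],z]
E
python3 - <<'E'
from h import *
from m import rect,blob
bot.move_gripper(0)
print(bot.tip_reach)
bot.move_to(bedp(-90,0,260),down(BA))
s=bot.read_state(); print(s['clock'],s['joint_positions'].round(2),s['ee_pos'].round(1),s['grip_width'],s['ft_force'])
c=cam('wrist'); cv2.imwrite('pics/w1.png',c['image']); P=pts(c)
print(np.array(c['mount']).round(2))
for lo,hi in((12,75),(24,33),(55,65)):
    m=((P[...,2]>lo)&(P[...,2]<hi)&(np.linalg.norm(P[...,:2]-BED,axis=-1)<150)).astype(np.uint8)
    n,l,st,ce=cv2.connectedComponentsWithStats(m)
    for i in range(1,n):
        if st[i,4]>400: print(lo,st[i],rect(P[l==i]),np.median(P[l==i],0).round(1))
E
```

```text
scene
master px [ 583.5 -228.9   64.1]
   178 (array([ 581.1, -232.9]), array([28.4, 30.2]), 35.0) med [ 582.5 -233.5   60.4]
bed px [ 533.5 -260.7   22.5]
   5898 (array([ 605.7, -226.7]), array([260.8, 104.2]), 12.3) med [ 612.5 -230.5   26.7]
sq px [517.9 260.7  58. ]
   1717 (array([537.3, 231.7]), array([198.2,  97.2]), 75.8) med [537.9 227.4  57.7]
con px [517.9 260.7  58. ]
   6123 (array([571.2, 234.1]), array([247. , 179.3]), 76.0) med [575.8 202.7  56.4]
ridge px [644.5 189.3  68.3]
   1429 (array([631.8, 207.8]), array([225.3,  48.1]), 75.7) med [631.5 199.2  67.4]
spare_a px [527.3  -3.3  37. ]
   132 (array([528.3,  -0.6]), array([27. , 33.3]), 33.8) med [ 5.275e+02 -3.000e-01  4.030e+01]
side
master px [ 576.8 -225.9   61.5]
   124 (array([ 580.7, -231.3]), array([29.3, 30. ]), 61.0) med [ 578.4 -228.6   60.6]
bed px [ 638.5 -173.3   27.1]
   3751 (array([ 607.3, -227.3]), array([263.1, 112.6]), 12.8) med [ 598.7 -218.5   27. ]
sq px [571.5 314.6  58.1]
   1603 (array([549.5, 279.1]), array([93.2, 97.4]), 76.6) med [545.5 282.4  57.2]
con px [571.5 314.6  58.1]
   9829 
[... 408 characters left out ...]
 [0.29414543 0.22459879 0.69249567]
[[   0.     -0.96   -0.29   72.66]
 [   1.      0.      0.     -0.34]
 [  -0.     -0.29    0.96 -123.05]
 [   0.      0.      0.      1.  ]]
12 [  265     0   115   243 24132] (array([ 592.6, -230.4]), array([231.8, 100.8]), 12.5) [ 612.4 -227.2   26.6]
12 [188   4  29  38 514] (array([672. , -96.4]), array([ 9.3, 27.1]), 69.5) [670.4 -97.4  31.1]
24 [ 270   26  105  207 7577] (array([ 591.3, -230.7]), array([201.1, 100.8]), 12.5) [ 605.1 -217.2   27.4]
24 [ 293  118   58   60 1885] (array([ 580.4, -232.4]), array([58.2, 58. ]), 12.4) [ 581.8 -231.9   31.4]
55 [306 133  32  33 831] (array([ 580.1, -232.5]), array([29.1, 29. ]), 12.5) [ 580.5 -232.4   59.4]
```

View pics/w1.png

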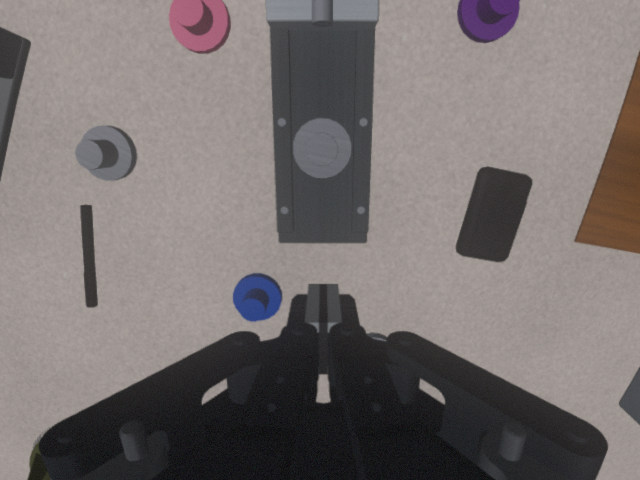

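The wrist view shows the silver flange at (322,148) inside the channel, and its hub is visible there. The blue, pink and purple ones are outside the bed, and so is the spare at (105,152). It measures as a hub top at z 59.4 and a disc of 58 mm at bed x = -26, which matches the description. I'll push it now.

```bash
python3 - <<'E'
from h import *
q=down(BA)
bot.move_to(bedp(-90,0,100),q)
print('down',bot.servo_line(bedp(-90,0,44),q,speed=80,until_force=8))
f0=bot.read_state()['ft_force']
print('stop?',bot.servo_line(bedp(5,0,44),q,speed=50,until_force=20))
s=bot.read_state(); print(s['ee_pos'].round(1),s['ft_force']-f0,s['clock'])
print('push',bot.servo_line(bedp(26,0,44),q,speed=12,until_force=12))
s=bot.read_state(); d=R.from_euler('z',-BA,degrees=True).apply(s['ee_pos']-bedp(0,0,0)); print(d.round(1),s['ft_force']-f0,s['clock'])
c=cam('wrist'); cv2.imwrite('pics/w2.png',c['image'])
E
```

```text
down False
stop? False
[ 611.1 -225.9   44. ] [-1.89438801 -1.23909448  1.11578759] 5.9583
push True
[14.5  0.1 43.5] [-0.98381192 -0.69411454  1.20988969] 6.925
```

View pics/w2.png

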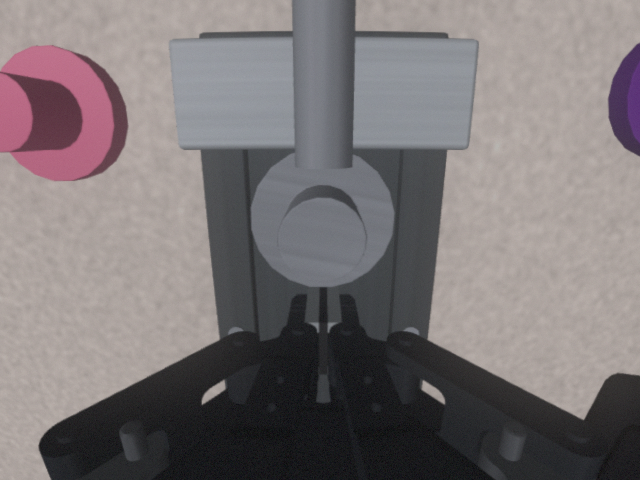

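The disc now meets the stop edge at (322,150), and the TCP stopped at bed x = 14.5 (14 expected). I'll press once more, back off, verify from above, then view the console.

```bash
sed -i '/^pix=/,$d' m.py; python3 - <<'E'
from h import *
from m import rect
q=down(BA)
d=lambda s:R.from_euler('z',-BA,degrees=True).apply(s['ee_pos']-bedp(0,0,0)).round(1)
print('push',bot.servo_line(bedp(22,0,44),q,speed=10,until_force=15),d(bot.read_state()))
bot.servo_line(bedp(-15,0,44),q,speed=80)
bot.servo_line(bedp(-30,0,200),q,speed=200)
c=cam('wrist'); P=pts(c); B=(P-bedp(0,0,0))@R.from_euler('z',BA,degrees=True).as_matrix()
m=(B[...,2]>55)&(B[...,2]<63)&(abs(B[...,1])<25)&(B[...,0]<85)&(B[...,0]>10); print('hub',m.sum(),rect(B[m]),np.median(B[m],0))
m=(B[...,2]>45)&(B[...,2]<55)&(abs(B[...,1])<40)&(abs(B[...,1])>15); print('stop near edge',np.percentile(B[m][:,0],[1,5,50]),np.median(B[m][:,2]))
m=(B[...,2]>29)&(B[...,2]<35)&(abs(B[...,1])<35); print('disc',rect(B[m]),B[m].min(0))
# console view
q2=down(-14)
bot.move_to([470,300,250],q2)
c=cam('wrist'); cv2.imwrite('pics/w3.png',c['image']); P=pts(c)
s=bot.read_state();print(s['clock'],s['joint_positions'].round(2))
z=P[...,2]; near=np.linalg.norm(P[...,:2]-[549,279],axis=-1)
m=(z>52)&(z<61)&(near<75); print('rim',rect(P[m]),np.median(z[m]))
img=c['image'].min(-1)
for thr in (150,180,200):
    m=(img>thr)&(z>30)&(z<44)&(near<160)
    n,l,st,ce=cv2.connectedComponentsWithStats(m.astype(np.uint8))
    for i in range(1,n):
        if st[i,4]>150: print(thr,st[i],rect(P[l==i]),np.median(P[l==i],0).round(1))
E
```

```text
push True [14.5  0.2 42.7]
hub 1368 (array([62.5,  0.6]), array([44.3, 29.1]), 0.1) [55.44240828  0.28531474 59.47725762]
stop near edge [ 84.23650863  85.47731174 101.32845988] 49.51119608499634
disc (array([-1.8,  0. ]), array([ 69.8, 172.4]), 90.0) [-88.00536904 -34.88158678  29.00271315]
10.8833 [ 0.5   0.32  1.5  -0.    1.33  2.32]
rim (array([558.9, 262.1]), array([121.3, 121.7]), 76.4) 56.44026226204481
150 [309 117  29  30 751] (array([547.9, 279.8]), array([27. , 26.8]), 76.2) [548.6 280.4  36.5]
150 [413 117  28  29 454] (array([524.4, 183.1]), array([26.2, 25.5]), 9.4) [524.5 183.7  36.5]
```

View pics/w3.png

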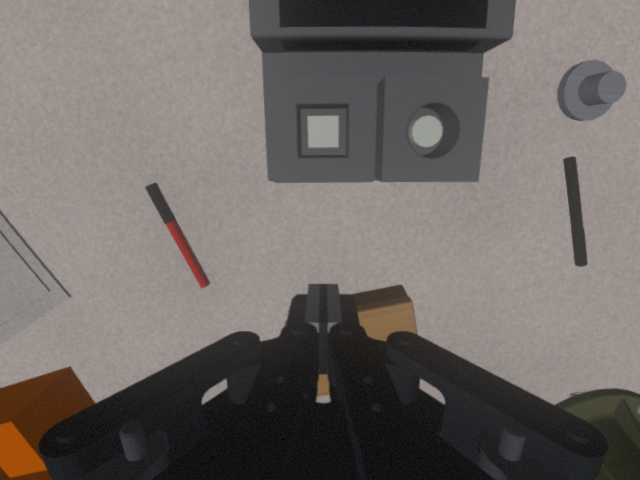

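The square zero key is the left one at (323,131), measured at (548.5, 280, 36.5), and its edges run along the well (yaw -13.8°). The round key at (427,130) is not the one. The master's hub centre is at bed x = 55.4, so it is home. I'll press now.

```bash
python3 - <<'E'
from h import *
q=down(-13.8); X,Y=548.2,280.
bot.move_to([X,Y,130],q)
bot.servo_line([X,Y,66],q,speed=80)
f0=bot.read_state()['ft_force']
hit=bot.servo_line([X,Y,47],q,speed=15,until_force=12)
s=bot.read_state(); z=s['ee_pos'][2]; print(hit,s['ee_pos'].round(1),(s['ft_force']-f0).round(1))
if 45<z<54:
    bot.servo_line([X,Y,z-1],q,speed=10)
    for _ in range(3):
        s=bot.read_state(); print(s['ee_pos'].round(2),(s['ft_force']-f0).round(1)); bot.dwell(.2)
bot.servo_line([X,Y,75],q,speed=40)
s=bot.read_state(); print(s['clock'],s['ee_pos'].round(1),(s['ft_force']-f0).round(1))
E
```

```text
True [548.2 280.   50. ] [-3.   0.6  7.5]
[548.28 280.07  49.99] [-5.6 -1.5 13.7]
[548.3  280.06  50.  ] [-7.1 -1.6 13.6]
[548.26 280.07  49.99] [-6.7 -0.9 13.1]
15.125 [548.1 280.   74.8] [-0.8  1.   0.1]
```

The tip stopped at z = 31 with 13 N, which is the key fully down. I'll retreat and check both places before handing in.

```bash
python3 - <<'E'
from h import *
q=down(-13.8)
bot.servo_line([548,280,130],q,speed=150)
bot.move_to([470,300,250],q)
c=cam('wrist'); P=pts(c)
for u,v in((323,131),(427,130)): print('key z',np.median(P[v-8:v+9,u-8:u+9,2]))
c=cam('scene'); P=pts(c); B=(P-bedp(0,0,0))@R.from_euler('z',BA,degrees=True).as_matrix()
m=(B[...,2]>55)&(B[...,2]<65)&(abs(B[...,1])<20)&(B[...,0]<72)&(B[...,0]>10); print('hub',B[m].min(0),B[m].max(0))
cv2.imwrite('pics/s2.png',c['image']); print(bot.read_state()['clock'])
E
```

```text
key z 36.51053782782938
key z 36.653271246286465
hub [ 41.73812917 -14.10912111  55.22623947] [69.48791615 15.04348579 64.12955462]
16.375
```

View pics/s2.png

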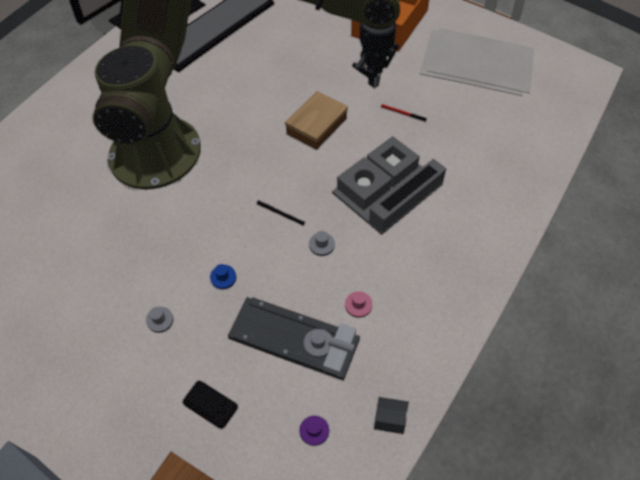

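The master is against the stop at (318,342), and both keys are up at z ≈ 36.5. Everything else sits where it was, and the arm is clear.

```bash
python3 -c "
from rig import bot
print(bot.finish_job())"
```

```text
the job is handed in; nothing more can be done
None
```

I pushed the master against the stop, pressed the zero key fully down for about half a second, let it come up, and handed the job in; the hand-in returned no verdict, but my last camera check showed the master home, both keys up and nothing else moved.

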